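# Roll the sound post bar into the V-groove of the planing board and push it up to the stop

## Robot

A 6-joint arm with a two-finger parallel gripper is mounted at the origin on the work surface. World frame = base frame: x ahead of the robot, y to its left, z up, the work surface at z = 0. Lengths are in mm, angles in rad, forces in N, time in s.
With the tool pointing down it reaches from about 300 to 775 mm from the base axis. Payload 14.6 kg.
Tool frame: the origin (TCP) lies on the centre line of the jaws, within the pads' length; the fingertips stand ahead of it and the grasp point (between the pads) is the TCP (manip.tip_reach is the z of the fingertips in the tool frame, in mm); z points along the fingers, y is the direction in which the jaws open and shut (so a half turn about z gives the same grasp; the last joint's range is limited). The gripper opens to 94 mm and grips with 3 to 60 N. Pads are 16 mm wide; open, the fingers measure 119 mm over their backs; the gripper's body (75 mm by 177 mm) begins 78 mm behind the grasp point.
Start: joints at [1.22, 0.3, 1.521, -0, 1.321, -0.067], TCP at [154.001, 527.989, 184.846] pointing down, gripper open.
Joint ranges: [-3.03, 3.03], [-0.79, 2.21], [0.23, 2.52], [-1.04, 4.18], [0, 3.07], [-2.55, 2.55]. Speed limits (rad/s): [2.22, 2.22, 2.57, 3.14, 3.14, 3.14].

## Interface

Orientations are given as [roll, pitch, yaw] about the fixed x, y, z axes, in that order (R = Rz(yaw) Ry(pitch) Rx(roll)).
In Python, from cell import manip, camera, search_frame, masks_of, tip_of gives the robot as it stands.
- The arm moves only by the tool send_rows, never from a script. Its argument "plan" is a list of rows, each an object with "travel": the shift along the tool's x, y, z in mm, a list of three; "delta_rot": the turn, a rotation vector about the tool's x, y, z in degrees, a list of three; "fingers": the gripper's target within -1 to 1 (shut at 1, half-way at 0, fully open at -1). In form: [{"travel": [dx, dy, dz], "delta_rot": [wx, wy, wz], "fingers": fingers}, ...]. A call has 1 to 20 rows; each row shifts and turns the commanded pose from where the row before left it, along the tool's axes as they then stand; what a row does not reach is not made up. A row lasts 1/8 s, in which the tool goes at most 62.5 mm and 10.7 degrees, less where a joint would pass 70% of its speed; a pose out of reach is approached as far as the arm can. A call is refused whole if a number of a shift passes 62.5 or a number of a turn 10.7, either way. A call with a gripper value outside its range is refused whole. The fingers move at their own pace and stop on an object; "grip_force" is the grip in N (left out, the last holds). Time passes only in rows, so rows that do not move let the fingers close. It gives the time, the measured TCP pose, the force and the opening at its end, in the units of the state.
- manip.read_state(): the state, without advancing time (a new reading comes with each control period).
- camera(name): name is "side" or "top" or "wrist"; returns a dict with "color" (384x512x3 uint8, red, green, blue), "z_map" (384x512 float32, mm along the optical axis (not along the pixel's ray), 0 where there is no reading), "fov_y" (degrees; the focal length in pixels is half the picture's height over the tangent of half this angle, whatever the lens; pixels are square), "cx", "cy" (the principal point, pixels), "k1" (the pictures are not rectified: a ray, as slopes to the right and down, at radius r is drawn at 1 + k1 r^2 times it, then the intrinsics apply), "world_from_camera" (4x4, takes a point from camera to world coordinates); the wrist camera has in their place "tool_from_camera" (4x4, takes a point from camera to tool coordinates, whose origin is the TCP and whose axes are the flange's). Camera axes: x right, y up, looking along -z (the intrinsics and any distortion apply to the point x, -y, -z); pixel columns grow to the right and rows downward; lengths in mm; the calibration is good to about 2 mm. A picture is of the moment at which its call begins: read the wrist's pose just before it.
- manip.sign_off(): hands the job in, once; it reports no verdict.
Trained networks look in the newest picture that a camera, given by its name, has taken for a name from the list of things; names that differ only in an ending like _2 or _b are one class to them, and where a whole thing is asked for, a point or a joint stands for the part that bears it (a point fixed in the world has none). Each returns a list of dicts, best first, with "confidence" (0 to 1); they miss things now and then, are a little off and sometimes report something else, mostly with a low value. They report only what shows in the picture. A call takes as long as a camera call. They do not tell look-alikes from the thing itself.
- search_frame(name, camera): "at" ([x, y, z] in mm, in the coordinates of the camera as it stood for that picture, good to about 4 mm: the middle of the surface that is visible of it).
- masks_of(name, camera): "region" (384x512 bool, what is visible of it).
- tip_of(name, camera): "at" ([x, y, z] in mm, in the coordinates of the camera as it stood for that picture, good to about 4 mm: a listed point, or the origin of a listed thing).
The state is a dict: "clock": time; "joints": joint angles; "qd": joint speeds; "effort": joint torques, N m; "eef_pos": TCP position; "eef_rot": TCP orientation; "wrist_force": force on the tool from outside, world axes, zero at the start; "moment": the same for the moment, N m; "finger_gap": finger opening in mm.
Only numpy, scipy, OpenCV 4.12 (cv2) and the standard library are available. Lean on these libraries where they do the work, as an engineer would, in place of code of your own. Each camera call takes 0.05 s, during which the arm holds its last target. There are 200 camera calls.

## Task

On the planing board, roll the round spruce bar over the deck by pushing its side, until it drops into the V-groove; then push it along the groove until its end is fully home against the end stop, ready for planing. Only push the bar, never pick it up, and leave the square billet and the other tools and things where they lie.

Things in the scene. Friction and masses are not known exactly. Their poses are not given: they have to be found in the camera images.
- board: planing board, a flat beech board fixed on the bench, 260 mm (x) by 340 mm (y) by 25 mm thick; place and turn vary. Origin: centre of its underside, on the bench; z up. Deck at z = 25 mm. A 90-degree V-groove lined with dark walnut runs the whole length on x = 0, along y: 24 mm wide at the deck, 12 mm deep; its end stop is at +y, its -y end is open
- stop_face (a point): point on the face of the end stop that the bar's end must meet: over the groove's centre line, at deck height (board x = 0, y = 150, z = 25 mm); axes as the board's. The stop is a dark wooden block screwed over the groove, 56 mm wide (x), 20 mm thick (y), its top 12 mm above the deck
- home (a point): where the bar's middle is when the job is done: board x = 0, y = 70, z = 30 mm; axes as the board's. The bar's axis then lies 5 mm above the deck, its top 17 mm above the deck and its free end at board y = -10 mm
- bar: round spruce bar (a double-bass sound post blank), 24 mm in diameter, 160 mm long, 25 to 50 g, planed smooth: rolls easily when its side is pushed. Origin: its middle, on its axis; y along the axis (x, z turn as it rolls). Starts on the deck, within 0.1 rad of the groove's direction, 48 to 80 mm to one side of it (robot's side or far side), its end 45 to 105 mm short of the stop
- billet: the square spruce billet, 24 by 24 mm and 120 mm long (along its y axis), lying on the deck on the other side of the groove from the bar. Not to be moved. Origin: centre of its underside
- thumb_plane: small brass thumb plane, 24 by 62 mm and 25 mm high, lying on a corner of the deck (robot's far side, the stop's end). Not to be moved. Origin: centre of its underside
- rosin: round cake of amber rosin on a wooden base, 44 mm in diameter, 18 mm high, on the opposite corner of the deck (near side, away from the stop). Not to be moved. Origin: centre of its underside
- knife: bench knife, 180 mm long, 13 mm high, lying on the bench to the right of the board. Not to be moved. Origin: on the bench under the handle
- spool: wooden spool wound with silver wire, 44 mm in diameter and 44 mm high, standing on the bench to the right of the board. Not to be moved. Origin: centre of its underside
- varnish: small jar of varnish, 52 mm in diameter and 75 mm high, standing on the bench to the right of the board. Not to be moved. Origin: centre of its underside
- clamp: small wooden cam clamp lying flat, 150 by 85 mm and 22 mm high, on the bench to the left of the board's far end. Not to be moved. Origin: on the bench under its steel bar
Mind the look-alikes: they are no part of the job. What is shaped like the bar but pink is not meant.

How it is judged (in metres and radians):
On the way:
1. the bar rolls over the deck: still out of the groove and lying on the deck, it has turned about its axis by more than 70 degrees (angle between bar's own z axis and vertical above 1.22 rad and height (world z) of bar between 0.0345 and 0.0415 m), for 0.03 s.
At the end, for the whole second after the job is handed in: the bar rests in the V-groove (its axis within 3 mm of the groove's centre line, no more than 2.5 mm above its seated height and within 0.04 rad of the groove's direction), its end against the end stop (no gap over 3 mm), at rest (x of bar in the frame of board between -0.003 and 0.003 m and z of bar in the frame of board between 0.027 and 0.0325 m and y of bar in the frame of board between 0.067 and 0.073 m and angle between the y axis of bar and the y axis of board, either way round below 0.04 rad and linear speed of bar below 0.01 m/s); the robot touches nothing.
It fails at once if the bar is lifted or carried: its middle more than 8 mm above the height at which it rolls on the deck (height (world z) of bar above 0.045 m).
It fails at once if the square billet is moved by more than 12 mm (distance of billet from where it was at the start of the episode above 0.012 m).
It fails at once if the thumb plane or the rosin on the board is moved by more than 12 mm (distance of any of thumb_plane, rosin from where it was at the start of the episode above 0.012 m).
It fails at once if a thing on the bench (knife, spool, jar, clamp) is moved by more than 12 mm (distance of any of knife, spool, varnish, clamp from where it was at the start of the episode above 0.012 m).
It also fails if it takes over 42 s, if anything falls off the work surface, if the arm or the gripper's body presses on something with over 40 N, if the wrist force passes 120 N, or if a joint passes its speed limit or range.

## Working session

There is one attempt and no reset: what is moved stays moved. The work goes in short steps, Python scripts to look and compute and a tool call to move; the robot and the scene stay as the last step left them, time stands still between calls to the robot, and variables do not carry over. Pictures are saved under pics/ and viewed, about 8 in all and at most 12, crops included, and the job is handed in when it is done.

Besides the shell and the picture viewer there is one more tool, called after ">>>" by a JSON object that holds its "name" and its "arguments", one argument or row to a line. send_rows: Moves the arm, as the interface text tells. Its arguments: {"type":"object","properties":{"plan":{"type":"array"},"grip_force":{"type":"number"}},"required":["plan"]}

```bash
mkdir -p pics; ls; cat > h.py <<'E'
import numpy as np, cv2
from cell import manip, camera, search_frame, masks_of, tip_of
from scipy.spatial.transform import Rotation as R
def pts(c, M=None):
    h,w=c["z_map"].shape; f=h/2/np.tan(np.radians(c["fov_y"])/2)
    u,v=np.meshgrid(np.arange(w),np.arange(h))
    K=np.array([[f,0,c["cx"]],[0,f,c["cy"]],[0,0,1]]); 
    x=(u-c["cx"])/f; y=(v-c["cy"])/f; xd,yd=x.copy(),y.copy()
    for _ in range(15):
        s=1+c["k1"]*(x*x+y*y); x,y=xd/s,yd/s
    z=c["z_map"]; P=np.stack([x*z,-y*z,-z],-1)
    M=c.get("world_from_camera") if M is None else M
    M=np.array(M)
    return P@M[:3,:3].T+M[:3,3]
def w(c,p): M=np.array(c["world_from_camera"]); return M[:3,:3]@np.array(p)+M[:3,3]
def save(n,c): cv2.imwrite(f"pics/{n}.png",c["color"][:,:,::-1])
E
python3 - <<'E'
from h import *
for n in ("top","side"):
    c=camera(n); save(n+"0",c)
    P=pts(c)
    for t in ("bar","billet","board","stop_face","home","thumb_plane","rosin"):
        for fn in (tip_of,)if t in("stop_face","home") else (tip_of,search_frame):
            print(n,t,fn.__name__,[(np.round(w(c,d["at"])).tolist(),round(d["confidence"],2)) for d in fn(t,n)][:4])
a=cv2.imread("pics/top0.png");b=cv2.imread("pics/side0.png");cv2.imwrite("pics/both.png",cv2.resize(np.vstack([a,b]),(400*1,600)))
print(manip.read_state(), manip.tip_reach)
E
```

```text
pics
top bar call [([326.0, 128.0, 12.0], 0.86), ([321.0, -125.0, 13.0], 0.74), ([592.0, 23.0, 34.0], 0.65), ([517.0, -52.0, 40.0], 0.56)]
top bar call [([319.0, -125.0, 23.0], 0.98), ([513.0, -49.0, 48.0], 0.63), ([321.0, 127.0, 25.0], 0.6)]
top billet call [([633.0, -36.0, 27.0], 0.73)]
top billet call []
top board call [([582.0, -48.0, 2.0], 0.57)]
top board call [([578.0, -51.0, 27.0], 0.69)]
top stop_face call [([597.0, 100.0, 26.0], 0.79)]
top home call [([587.0, 25.0, 33.0], 0.87), ([633.0, -39.0, 26.0], 0.63)]
top thumb_plane call [([688.0, 98.0, 24.0], 0.76)]
top thumb_plane call [([359.0, -372.0, 11.0], 0.68), ([685.0, 97.0, 41.0], 0.56)]
top rosin call [([472.0, -185.0, 23.0], 0.63), ([517.0, -52.0, 40.0], 0.45)]
top rosin call [([467.0, -184.0, 41.0], 0.66)]
side bar call [([321.0, -127.0, 10.0], 0.71), ([519.0, -50.0, 36.0], 0.64), ([326.0, 128.0, 10.0], 0.59)]
side bar call [([516.0, -68.0, 51.0], 0.76), ([321.0, -138.0, 17.0], 0.7), ([324.0, 123.0, 16.0], 0.61)]
side billet call [([635.0, -38.0, 28.0], 0.82), ([588.0, 21.0, 28.0], 0.31)]
side billet call [([630.0, -50.
[... 427 characters left out ...]
 0.51), ([630.0, -49.0, 56.0], 0.45)]
{'clock': 1.3, 'joints': array([ 1.22039653e+00,  2.99911364e-01,  1.52101371e+00,  8.09886931e-06,
        1.32073822e+00, -6.66044517e-02]), 'qd': array([ 0.0013201 , -0.00027668,  0.00099754,  0.00103366, -0.00090245,
        0.00026899]), 'effort': array([-4.24926448e-04, -5.31665111e+01, -3.52911508e+01,  7.08470307e-02,
        2.13889562e-02, -2.96135067e-05]), 'eef_pos': array([153.99420863, 527.97319777, 184.83353828]), 'eef_rot': array([-3.14152268e+00, -1.25315163e-05,  2.85779531e+00]), 'wrist_force': array([-0.20827144,  0.64024581,  0.28674146]), 'moment': array([-0.05763674,  0.0420023 ,  0.03983395]), 'finger_gap': 93.87028766224367} 19.0
```

View pics/top0.png

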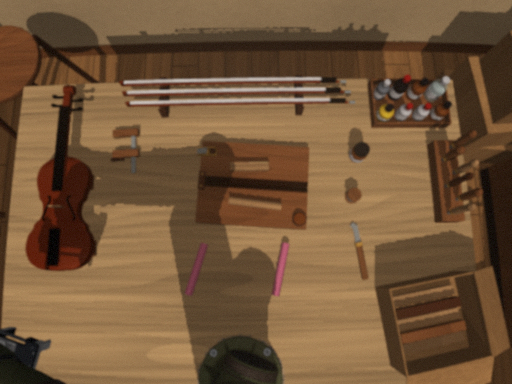

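View pics/side0.png

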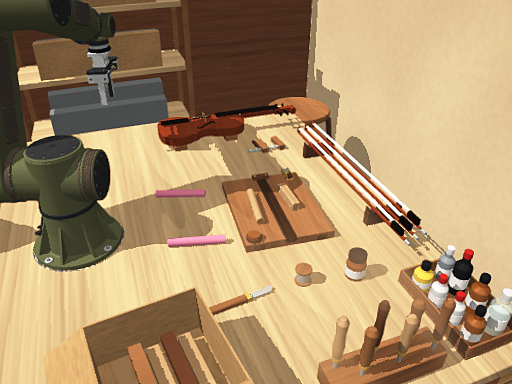

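```bash
python3 - <<'E'
from h import *
for n in ("top","side"):
    c=camera(n); P=pts(c)
    X,Y,Z=P[...,0],P[...,1],P[...,2]; V=c["color"].astype(int).sum(-1)
    roi=(X>420)&(X<760)&(Y>-260)&(Y<150)
    deck=roi&(abs(Z-25)<4); print(n,"deck z",np.median(Z[deck]))
    ok=[]
    for name,m in (("groove",roi&(V<110)&(Z<32)&(Z>8)),("tall",roi&(Z>38)&(Z<62))):
        k,l,s,cen=cv2.connectedComponentsWithStats(m.astype(np.uint8))
        for i in range(1,k):
            if s[i,4]<15: continue
            q=P[l==i][:,:2]; (o,sz,a)=cv2.minAreaRect(q.astype(np.float32)); 
            d=np.linalg.svd(q-q.mean(0),full_matrices=False)[2][0]
            print(name,s[i].tolist(),"mean",q.mean(0).round(1),"rect",np.round(o,1),np.round(sz,1),"dir(x/y)",round(d[0]/d[1],3),"z",P[l==i][:,2].max().round(1),np.median(P[l==i][:,2]).round(1))
    if n=="top":
        q=P[deck][:,:2].astype(np.float32); print("board",cv2.minAreaRect(q), cv2.boxPoints(cv2.minAreaRect(q)))
        cr=c["color"][125:240,190:320,::-1]; cv2.imwrite("pics/crop1.png",cv2.resize(cr,None,fx=6,fy=5.2,interpolation=cv2.INTER_CUBIC)[:600,:800])
E
```

```text
top deck z 24.80144874545681
groove [204, 175, 102, 17, 960] mean [583.9 -45. ] rect [583.1 -54.5] [315.5  39.5] dir(x/y) 0.079 z 31.8 20.2
tall [197, 147, 18, 8, 121] mean [686.4  97.3] rect [686.4  97.4] [54.  24.6] dir(x/y) 0.009 z 53.8 42.1
tall [230, 162, 39, 9, 334] mean [633.4 -36.3] rect [633.9 -37.3] [117.2  24.9] dir(x/y) 0.008 z 55.8 48.7
tall [228, 197, 53, 13, 399] mean [517.6 -51.4] rect [518.4 -51.4] [158.8  24.1] dir(x/y) 0.136 z 52.9 46.5
tall [292, 213, 15, 13, 116] mean [ 468.4 -185.8] rect [ 468.  -184.6] [38.4 36.3] dir(x/y) 0.316 z 49.0 42.3
board ((583.1693725585938, -41.71757507324219), (353.13360595703125, 261.8945617675781), 85.38446807861328) [[ 438.43854  -207.17458 ]
 [ 699.4838   -228.24901 ]
 [ 727.9002    123.739426]
 [ 466.85492   144.81386 ]]
side deck z 25.135388251455765
groove [257, 179, 14, 14, 84] mean [594.2  71. ] rect [590.3  70.3] [93.  27.7] dir(x/y) 0.015 z 27.7 20.4
tall [281, 167, 13, 10, 67] mean [684.5  89.5] rect [686.2  93. ] [61.1 25. ] dir(x/y) -0.028 z 51.1 41.9
tall [278, 183, 22, 24, 225] mean [632.1 -45.8] rect [634.  -40.3] [124.4  26.9] dir(x/y) -0.002 z 54.5 48.7
tall [247, 188, 18, 33, 247] mean [515.6 -61.7] rect [517.8 -53. ] [166.5  22.6] dir(x/y) 0.133 z 54.1 46.8
tall [248, 230, 14, 10, 103] mean [ 468.8 -190.4] rect [ 468.2 -190.2] [39.6 34.7] dir(x/y) 0.087 z 46.5 42.9
```

View pics/crop1.png

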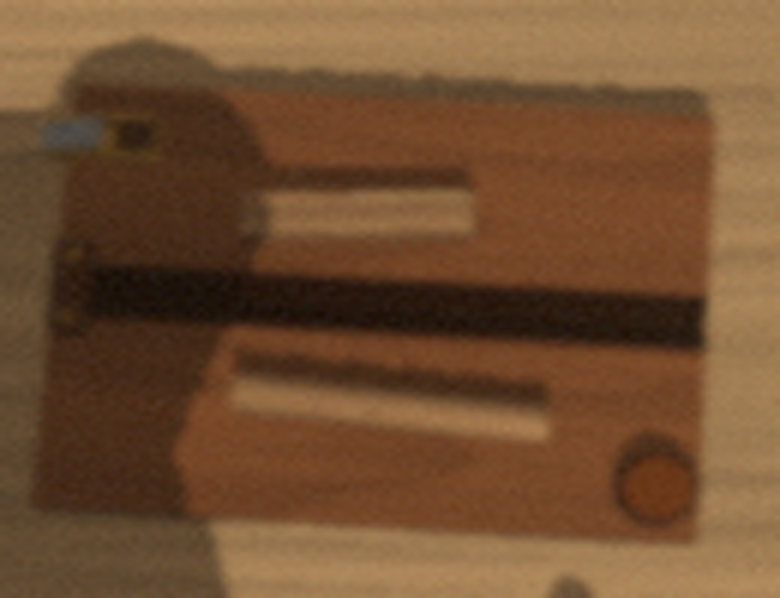

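Crop: the bar is the spruce rod at crop (390,405), on the robot's side of the groove. The billet is at (365,212), the groove at (395,310) and the stop at (75,290). The candidates for the bar in the top view are the spruce rod at (255,201) and pink rods at (197,269) and (281,266). The spruce one on the deck fits the description, since the pink ones lie on the bench.

I'll push with both open fingers lined up along the groove.

>>> {"name": "send_rows", "arguments": {
  "plan": [
    {"travel": [0,0,0],"delta_rot": [0,0,-5.85],"fingers": -1},
    {"travel": [0,0,0],"delta_rot": [0,0,-5.85],"fingers": -1},
    {"travel": [-26.8,-39.4,0],"delta_rot": [0,0,0],"fingers": -1},
    {"travel": [-26.8,-39.4,0],"delta_rot": [0,0,0],"fingers": -1},
    {"travel": [-26.8,-39.4,0],"delta_rot": [0,0,0],"fingers": -1},
    {"travel": [-26.8,-39.4,0],"delta_rot": [0,0,0],"fingers": -1},
    {"travel": [-26.8,-39.4,0],"delta_rot": [0,0,0],"fingers": -1},
    {"travel": [-26.8,-39.4,0],"delta_rot": [0,0,0],"fingers": -1},
    {"travel": [-26.8,-39.4,0],"delta_rot": [0,0,0],"fingers": -1},
    {"travel": [-26.8,-39.4,0],"delta_rot": [0,0,0],"fingers": -1},
    {"travel": [-26.8,-39.4,0],"delta_rot": [0,0,0],"fingers": -1},
    {"travel": [-26.8,-39.4,0],"delta_rot": [0,0,0],"fingers": -1},
    {"travel": [-26.8,-39.4,0],"delta_rot": [0,0,0],"fingers": -1},
    {"travel": [-26.8,-39.4,0],"delta_rot": [0,0,0],"fingers": -1},
    {"travel": [-26.8,-39.4,0],"delta_rot": [0,0,0],"fingers": -1},
    {"travel": [-26.8,-39.4,0],"delta_rot": [0,0,0],"fingers": -1}
  ]
}}

```text
clock: 3.4
eef_pos: [484.8, -53.2, 185.0]
eef_rot: [3.142, 0.0, 3.062]
wrist_force: [0.9, 0.7, -0.3]
finger_gap: 94.2
```

```bash
cat >> h.py <<'E'
def wrist():
    s=manip.read_state(); c=camera("wrist"); T=np.eye(4); T[:3,:3]=R.from_euler("xyz",s["eef_rot"]).as_matrix(); T[:3,3]=s["eef_pos"]
    return s,c,pts(c,T@np.array(c["tool_from_camera"]))
def line(P,m,name):
    k,l,s,_=cv2.connectedComponentsWithStats(m.astype(np.uint8))
    for i in range(1,k):
        if s[i,4]<300: continue
        q=P[l==i]; o,sz,a=cv2.minAreaRect(q[:,:2].astype(np.float32)); d=np.linalg.svd(q[:,:2]-q[:,:2].mean(0),full_matrices=False)[2][0]
        print(name,s[i].tolist(),"rect",np.round(o,1),np.round(sz,1),"x/y",round(d[0]/d[1],3),"ylim",q[:,1].min().round(),q[:,1].max().round(),"zmax",np.percentile(q[:,2],98).round(1))
E
python3 - <<'E'
from h import *
s,c,P=wrist(); save("w1",c); Z=P[...,2]; V=c["color"].astype(int).sum(-1)
roi=(P[...,0]>430)&(P[...,0]<760)&(c["z_map"]>0)
line(P,roi&(Z>34)&(Z<60),"tall"); line(P,roi&(Z>5)&(Z<23)&(abs(P[...,0]-584)<35),"groove")
E
```

```text
tall [141, 162, 33, 33, 822] rect [ 468.4 -183.5] [41.9 43.1] x/y 2.958 ylim -205.0 -162.0 zmax 44.8
tall [200, 195, 120, 23, 2032] rect [516.9 -50.1] [160.   22.8] x/y 0.136 ylim -130.0 30.0 zmax 50.0
tall [26, 224, 33, 29, 761] rect [ 539.  -356.5] [42.8 43.3] x/y -0.567 ylim -378.0 -335.0 zmax 45.7
tall [368, 229, 18, 36, 513] rect [592.8 113.4] [20.7 55. ] x/y -17.097 ylim 102.0 125.0 zmax 38.6
tall [234, 268, 84, 26, 1659] rect [633.  -35.1] [119.8  26. ] x/y 0.005 ylim -95.0 25.0 zmax 50.7
groove [190, 237, 131, 14, 1504] rect [580.3 -60.7] [195.4  21.6] x/y 0.081 ylim -159.0 36.0 zmax 22.7
```

View pics/w1.png

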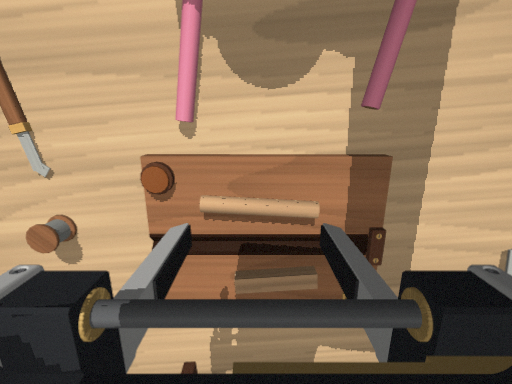

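The wrist view shows the bar at (260,208), the groove at about (255,243), the stop at (376,246) and the billet at (276,280). This agrees with the top camera. Next I lower the tool on the near side and push.

>>> {"name": "send_rows", "arguments": {
  "plan": [
    {"travel": [0,0,40],"delta_rot": [0,0,0],"fingers": -1},
    {"travel": [0,0,40],"delta_rot": [0,0,0],"fingers": -1},
    {"travel": [0,0,35],"delta_rot": [0,0,0],"fingers": -1},
    {"travel": [0,0,20],"delta_rot": [0,0,0],"fingers": -1},
    {"travel": [0,0,0],"delta_rot": [0,0,0],"fingers": -1},
    {"travel": [-5,0,0],"delta_rot": [0,0,0],"fingers": -1},
    {"travel": [-5,0,0],"delta_rot": [0,0,0],"fingers": -1},
    {"travel": [-5,0,0],"delta_rot": [0,0,0],"fingers": -1},
    {"travel": [-5,0,0],"delta_rot": [0,0,0],"fingers": -1},
    {"travel": [-5,0,0],"delta_rot": [0,0,0],"fingers": -1},
    {"travel": [-5,0,0],"delta_rot": [0,0,0],"fingers": -1},
    {"travel": [-5,0,0],"delta_rot": [0,0,0],"fingers": -1},
    {"travel": [-5,0,0],"delta_rot": [0,0,0],"fingers": -1}
  ]
}}

```text
clock: 5.08
eef_pos: [524.3, -54.9, 49.8]
eef_rot: [3.142, -0.0, 3.062]
wrist_force: [-0.4, 0.1, -0.7]
finger_gap: 93.9
```

```bash
python3 - <<'E'
from h import *
c=camera("top");P=pts(c);Z=P[...,2];save("t2",c)
s,c,P=wrist(); save("w2",c); Z=P[...,2]
print(s["eef_pos"],s["wrist_force"])
roi=(P[...,0]>430)&(P[...,0]<760)&(c["z_map"]>0)
line(P,roi&(Z>30)&(Z<60)&(P[...,0]<615),"tall")
E
```

```text
[524.78055259 -54.95995325  49.87117775] [-0.57044889 -0.38438201  0.70709606]
tall [61, 137, 61, 55, 2527] rect [ 467.4 -182.5] [43.5 40.4] x/y 1.309 ylim -203.0 -161.0 zmax 44.7
tall [161, 193, 199, 37, 5418] rect [517.  -50.1] [160.   23.2] x/y 0.131 ylim -130.0 30.0 zmax 50.0
tall [431, 244, 32, 27, 701] rect [578.  113.9] [21.1 26.3] x/y -2.323 ylim 103.0 125.0 zmax 38.6
```

View pics/w2.png

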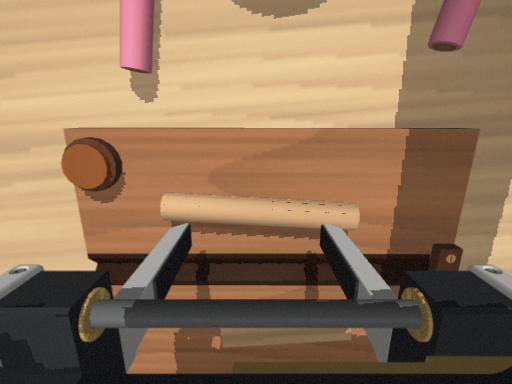

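```bash
python3 - <<'E'
from h import *
s,c,P=wrist()
for p in [(185,228),(180,235),(170,250),(330,228),(335,240),(345,255),(185,221),(260,208)]:
    u,v=p; print(p,P[v,u].round(1),c["z_map"][v,u], c["color"][v,u])
print(np.array(c["tool_from_camera"]).round(2).tolist(), c["fov_y"],c["k1"])
c=camera("top");P=pts(c);Z=P[...,2]
line(P,(Z>38)&(Z<60)&(P[...,0]>440)&(P[...,0]<560)&(abs(P[...,1])<300),"t") if 0 else None
a=c["color"][130:235,190:320,::-1];cv2.imwrite("pics/t2c.png",cv2.resize(a,None,fx=5,fy=5,interpolation=cv2.INTER_CUBIC))
E
```

```text
(185, 228) [ 510.4 -101.4   81.6] 181.48894 [97 96 95]
(180, 235) [ 510.5 -101.9   92.6] 170.90947 [132 129 128]
(170, 250) [ 510.2 -101.7  113.8] 150.517 [131 131 128]
(330, 228) [518.2  -3.   81.4] 181.63121 [166 164 161]
(335, 240) [518.   -5.1 100.5] 163.23428 [168 166 162]
(345, 255) [518.   -5.1 119.3] 145.17567 [163 163 160]
(185, 221) [ 518.6 -112.    45.1] 219.03731 [123  98  73]
(260, 208) [511.3 -49.8  47.9] 212.96516 [223 180 133]
[[0.0, 0.96, 0.28, 80.94], [1.0, -0.0, 0.0, 0.36], [0.0, 0.28, -0.96, -200.29], [0.0, 0.0, 0.0, 1.0]] 71.52766884361031 0.0032245619506523332
```

View pics/t2c.png

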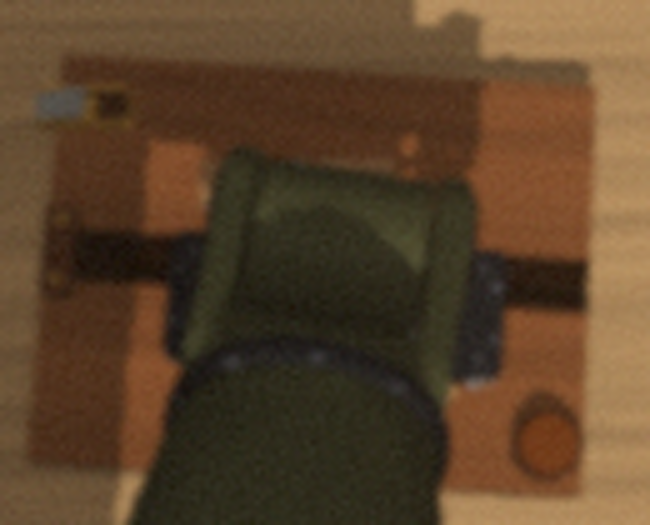

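```bash
python3 - <<'E'
from h import *
s=manip.read_state();print(s["eef_pos"],s["wrist_force"],s["finger_gap"],manip.tip_reach)
c=camera("side");save("s3",c);a=c["color"][110:260,190:390,::-1];cv2.imwrite("pics/s3c.png",cv2.resize(a,None,fx=4,fy=4,interpolation=cv2.INTER_CUBIC))
P=pts(c);line(P,(P[...,2]>38)&(P[...,2]<60)&(P[...,0]>440)&(P[...,0]<560)&(P[...,1]>-150)&(P[...,1]<100),"t")
s,c,P=wrist()
for v in range(205,260,3):
  row=[(u,P[v,u].round().tolist()) for u in range(330,372,8)]
  print(v,row)
E
```

```text
[523.98450955 -54.90388743  49.77547719] [ 0.0751413  -0.90244043  0.30368341] 94.11449838350191 19.0
205 [(330, [515.0, 8.0, 42.0]), (338, [516.0, 14.0, 41.0]), (346, [516.0, 21.0, 41.0]), (354, [517.0, 28.0, 40.0]), (362, [522.0, 40.0, 26.0]), (370, [523.0, 47.0, 26.0])]
208 [(330, [516.0, 7.0, 45.0]), (338, [517.0, 14.0, 44.0]), (346, [518.0, 20.0, 43.0]), (354, [518.0, 26.0, 45.0]), (362, [526.0, 41.0, 25.0]), (370, [526.0, 47.0, 26.0])]
211 [(330, [519.0, 7.0, 46.0]), (338, [518.0, 13.0, 47.0]), (346, [519.0, 19.0, 46.0]), (354, [520.0, 26.0, 47.0]), (362, [528.0, 40.0, 26.0]), (370, [528.0, 47.0, 26.0])]
214 [(330, [520.0, 6.0, 48.0]), (338, [521.0, 12.0, 48.0]), (346, [521.0, 18.0, 49.0]), (354, [522.0, 25.0, 47.0]), (362, [531.0, 41.0, 25.0]), (370, [532.0, 47.0, 26.0])]
217 [(330, [523.0, 6.0, 48.0]), (338, [523.0, 12.0, 49.0]), (346, [523.0, 18.0, 50.0]), (354, [524.0, 25.0, 49.0]), (362, [534.0, 41.0, 25.0]), (370, [535.0, 48.0, 25.0])]
220 [(330, [525.0, 6.0, 49.0]), (338, [525.0, 12.0, 50.0]), (346, [526.0, 18.0, 50.0]), (354, [526.0, 25.0, 49.0]), (362, [537.0, 41.0, 25
[... 1593 characters left out ...]
0 [(330, [526.0, -7.0, 97.0]), (338, [519.0, -6.0, 109.0]), (346, [518.0, -3.0, 113.0]), (354, [518.0, 2.0, 113.0]), (362, [567.0, 42.0, 25.0]), (370, [567.0, 49.0, 26.0])]
253 [(330, [527.0, -8.0, 98.0]), (338, [519.0, -7.0, 113.0]), (346, [518.0, -4.0, 117.0]), (354, [518.0, 1.0, 117.0]), (362, [570.0, 42.0, 25.0]), (370, [571.0, 49.0, 25.0])]
256 [(330, [529.0, -8.0, 99.0]), (338, [522.0, -7.0, 112.0]), (346, [518.0, -5.0, 120.0]), (354, [518.0, -1.0, 121.0]), (362, [518.0, 4.0, 120.0]), (370, [575.0, 50.0, 23.0])]
259 [(330, [531.0, -8.0, 100.0]), (338, [523.0, -7.0, 114.0]), (346, [519.0, -5.0, 121.0]), (354, [518.0, -2.0, 123.0]), (362, [518.0, 2.0, 124.0]), (370, [577.0, 49.0, 25.0])]
```

View pics/s3c.png

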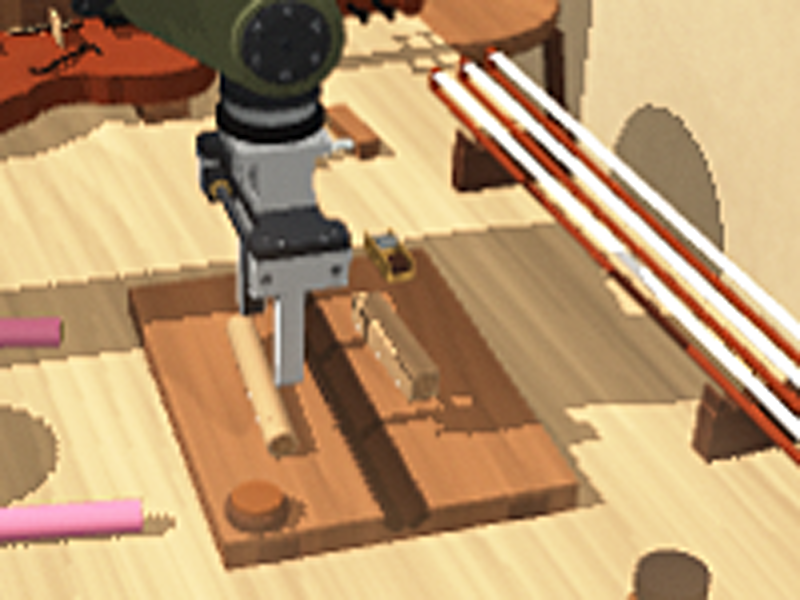

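```bash
python3 - <<'E'
from h import *
c=camera("side");P=pts(c)
for v in range(180,212,2): print(v,P[v,261].round(),P[v,263].round(),c["color"][v,262])
E
```

```text
180 [ 508. -135.  176.] [ 512. -139.  177.] [140 137 131]
182 [ 506. -139.  173.] [ 513. -137.  170.] [141 138 132]
184 [ 515. -115.  150.] [ 522. -114.  148.] [142 139 134]
186 [ 515. -116.  144.] [ 520. -118.  144.] [144 140 134]
188 [ 515. -117.  138.] [ 521. -117.  137.] [144 139 134]
190 [ 515. -115.  130.] [ 520. -119.  132.] [142 138 133]
192 [ 515. -117.  125.] [ 521. -117.  123.] [141 138 131]
194 [ 515. -116.  117.] [ 521. -116.  116.] [144 139 132]
196 [ 516. -115.  110.] [ 522. -116.  109.] [143 139 131]
198 [ 517. -112.  101.] [ 521. -116.  103.] [143 138 131]
200 [ 516. -114.   95.] [ 521. -117.   96.] [146 140 133]
202 [ 515. -116.   90.] [ 522. -114.   88.] [144 137 131]
204 [ 515. -117.   84.] [ 521. -117.   82.] [146 142 135]
206 [541. -48.  25.] [547. -49.  25.] [123  93  73]
208 [537. -60.  27.] [544. -59.  24.] [129  83  51]
210 [534. -66.  24.] [540. -69.  25.] [129  84  54]
```

Both the side and wrist depth maps put the real fingertips about 30 mm above the reported TCP (at z≈80), not 19 mm below it. The fingers therefore passed over the bar and touched nothing. I'll trust the cameras, back off, and go lower.

>>> {"name": "send_rows", "arguments": {
  "plan": [
    {"travel": [21,1,0],"delta_rot": [0,0,0],"fingers": -1},
    {"travel": [21,1,0],"delta_rot": [0,0,0],"fingers": -1},
    {"travel": [0,0,0],"delta_rot": [0,0,0],"fingers": -1},
    {"travel": [0,0,20],"delta_rot": [0,0,0],"fingers": -1},
    {"travel": [0,0,15],"delta_rot": [0,0,0],"fingers": -1},
    {"travel": [0,0,5],"delta_rot": [0,0,0],"fingers": -1},
    {"travel": [0,0,5],"delta_rot": [0,0,0],"fingers": -1},
    {"travel": [0,0,0],"delta_rot": [0,0,0],"fingers": -1}
  ]
}}

```text
clock: 6.42
eef_pos: [482.6, -49.6, 5.0]
eef_rot: [-3.142, 0.0, 3.062]
wrist_force: [-1.0, 0.3, -0.2]
finger_gap: 94.1
```

```bash
python3 - <<'E'
from h import *
s=manip.read_state();print(s["eef_pos"],s["wrist_force"],s["clock"])
c=camera("side");P=pts(c);Z=P[...,2];C=c["color"].astype(int)
g=(abs(C[...,0]-C[...,2])<25)&(C[...,0]>90)&(abs(P[...,0]-483)<30)&(P[...,1]>-130)&(P[...,1]<20)&(Z>20)&(Z<130)
print(g.sum(), "low tip",np.sort(Z[g])[:8].round(), P[g][np.argsort(Z[g])[:4]].round())
E
```

```text
[482.64164036 -49.58028995   5.00387547] [-1.02655417  0.32809295 -0.22452236] 6.425
157 low tip [27. 30. 31. 34. 34. 35. 36. 37.] [[ 472. -101.   27.]
 [ 478.   -4.   30.]
 [ 485. -107.   31.]
 [ 478.   -4.   34.]]
```

>>> {"name": "send_rows", "arguments": {
  "plan": [
    {"travel": [-5,0,0],"delta_rot": [0,0,0],"fingers": -1},
    {"travel": [-5,0,0],"delta_rot": [0,0,0],"fingers": -1},
    {"travel": [-5,0,0],"delta_rot": [0,0,0],"fingers": -1},
    {"travel": [-5,0,0],"delta_rot": [0,0,0],"fingers": -1},
    {"travel": [-5,0,0],"delta_rot": [0,0,0],"fingers": -1},
    {"travel": [-5,0,0],"delta_rot": [0,0,0],"fingers": -1},
    {"travel": [-5,0,0],"delta_rot": [0,0,0],"fingers": -1},
    {"travel": [-5,0,0],"delta_rot": [0,0,0],"fingers": -1},
    {"travel": [-5,0,0],"delta_rot": [0,0,0],"fingers": -1},
    {"travel": [-5,0,0],"delta_rot": [0,0,0],"fingers": -1}
  ]
}}

```text
clock: 7.72
eef_pos: [532.5, -53.6, 4.8]
eef_rot: [-3.142, -0.0, 3.062]
wrist_force: [-0.5, 0.5, 0.8]
finger_gap: 93.7
```

```bash
python3 - <<'E'
from h import *
s,c,P=wrist(); save("w4",c); Z=P[...,2]
print(s["eef_pos"],s["wrist_force"])
line(P,(P[...,0]>430)&(P[...,0]<618)&(c["z_map"]>0)&(Z>32)&(Z<58),"tall")
E
```

```text
[532.48640154 -53.58484184   4.84055496] [-0.49396406  0.5498682   0.77909079]
tall [3, 130, 79, 68, 4070] rect [ 467.9 -182.4] [43. 40.] x/y 2.999 ylim -202.0 -162.0 zmax 44.7
tall [159, 225, 194, 69, 6591] rect [545.4 -53.1] [120.   47.2] x/y 0.114 ylim -114.0 6.0 zmax 55.5
```

View pics/w4.png

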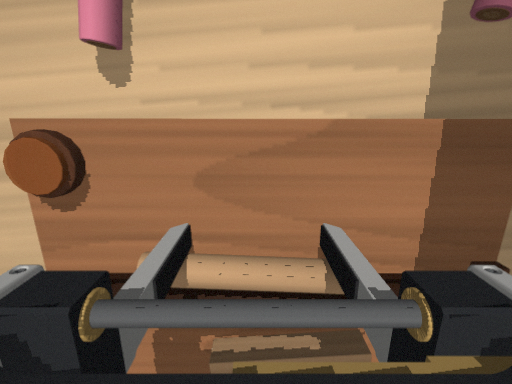

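The wrist view shows the bar at (257,270), rolling just ahead of both fingers and short of the groove. I'll continue the push.

>>> {"name": "send_rows", "arguments": {
  "plan": [
    {"travel": [-5,0,0],"delta_rot": [0,0,0],"fingers": -1},
    {"travel": [-5,0,0],"delta_rot": [0,0,0],"fingers": -1},
    {"travel": [-5,0,0],"delta_rot": [0,0,0],"fingers": -1},
    {"travel": [-5,0,0],"delta_rot": [0,0,0],"fingers": -1},
    {"travel": [-5,0,0],"delta_rot": [0,0,0],"fingers": -1},
    {"travel": [0,0,0],"delta_rot": [0,0,0],"fingers": -1},
    {"travel": [0,0,0],"delta_rot": [0,0,0],"fingers": -1}
  ]
}}

```text
clock: 8.65
eef_pos: [557.0, -55.5, 4.8]
eef_rot: [-3.142, -0.0, 3.062]
wrist_force: [-0.0, 0.5, 0.8]
finger_gap: 93.7
```

```bash
python3 - <<'E'
from h import *
s,c,P=wrist(); save("w5",c); Z=P[...,2]
print(s["eef_pos"],s["wrist_force"])
m=(abs(P[...,1]+50)<35)&(Z>20)&(Z<60)&(P[...,0]<612)&(P[...,0]>545)
for y in (-80,-60,-40,-20):
  q=P[m&(abs(P[...,1]-y)<4)]; q=q[q[:,2]>np.percentile(q[:,2],90)]; print(y,q.mean(0).round(1))
E
```

```text
[556.95169035 -55.4778052    4.79153712] [-0.0061642   0.45884765  0.82041646]
-80 [577.8 -80.   42.3]
-60 [578.8 -60.1  42.2]
-40 [580.9 -40.   42.2]
-20 [582.5 -20.2  42.2]
```

The bar's top is now at z≈42 along its length, so it is seated in the groove. Next I back off, lift, shut the fingers and go behind the free end.

>>> {"name": "send_rows", "arguments": {
  "plan": [
    {"travel": [6,0,0],"delta_rot": [0,0,0],"fingers": -1},
    {"travel": [10,0,0],"delta_rot": [0,0,0],"fingers": -1},
    {"travel": [0,0,-30],"delta_rot": [0,0,0],"fingers": -1},
    {"travel": [0,0,-40],"delta_rot": [0,0,0],"fingers": 1},
    {"travel": [-10,-26,-10],"delta_rot": [0,0,0],"fingers": 1},
    {"travel": [-11,-26,0],"delta_rot": [0,0,0],"fingers": 1},
    {"travel": [-10,-26,0],"delta_rot": [0,0,0],"fingers": 1},
    {"travel": [-10,-26,0],"delta_rot": [0,0,0],"fingers": 1},
    {"travel": [0,0,0],"delta_rot": [0,0,0],"fingers": 1},
    {"travel": [0,0,0],"delta_rot": [0,0,0],"fingers": 1}
  ]
}}

```text
clock: 9.95
eef_pos: [573.2, -160.5, 84.7]
eef_rot: [3.141, -0.001, 3.062]
wrist_force: [-0.0, -0.2, -0.2]
finger_gap: 27.4
```

```bash
cat > chk.py <<'E'
from h import *
import sys
s,c,P=wrist(); save(sys.argv[1],c); Z=P[...,2]; C=c["color"].astype(int)
print(s["clock"],s["eef_pos"].round(1),s["wrist_force"].round(1),s["finger_gap"])
d=np.array([np.sin(.08),np.cos(.08)]); o=np.array([583.9,-45])
t=(P[...,:2]-o)@d; n=(P[...,:2]-o)@np.array([d[1],-d[0]])
m=(abs(n)<14)&(Z>33)&(Z<46)&(c["z_map"]>0)&(C[...,0]>C[...,2]+25)
line(P,m,"bar"); print("t range",t[m&(t<135)].min().round(1) if m.any() else None,np.percentile(t[m],[1,50,99]).round(1))
g=(abs(C[...,0]-C[...,2])<25)&(C[...,0]>70)&(np.hypot(P[...,0]-s["eef_pos"][0],P[...,1]-s["eef_pos"][1])<40)&(c["z_map"]>0)&(Z>s["eef_pos"][2]+20)&(Z<s["eef_pos"][2]+80)
if g.any(): q=P[g]; print("finger zmin",np.percentile(q[:,2],1).round(1),"y",np.percentile(q[:,1],[1,99]).round(1),"x",np.percentile(q[:,0],[1,99]).round(1))
E
python3 chk.py w6
```

```text
9.95 [ 573.2 -160.5   84.7] [-0.  -0.2 -0.2] 27.409295709805637
bar [278, 193, 169, 23, 3634] rect [580.3 -57.6] [160.6  22.9] x/y 0.084 ylim -138.0 23.0 zmax 42.9
bar [22, 195, 47, 17, 549] rect [ 552.6 -357.3] [40.9 15.5] x/y 0.07 ylim -377.0 -336.0 zmax 45.7
t range -334.3 [-328.6  -24.6   64.7]
finger zmin 109.3 y [-184.7 -134. ] x [560.9 565.9]
```

View pics/w6.png

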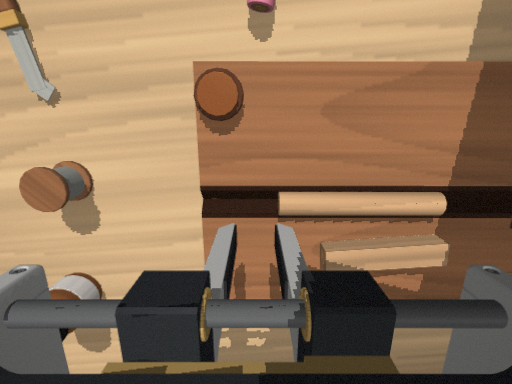

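Wrist view: the bar lies in the groove (pixels 278 to 447, row 204) and the billet is untouched. Its free end is at y≈-138, and I lower the shut fingers behind it.

>>> {"name": "send_rows", "arguments": {
  "plan": [
    {"travel": [1,-5,0],"delta_rot": [0,0,0],"fingers": 1},
    {"travel": [0,0,0],"delta_rot": [0,0,0],"fingers": 1},
    {"travel": [0,0,30],"delta_rot": [0,0,0],"fingers": 1},
    {"travel": [0,0,30],"delta_rot": [0,0,0],"fingers": 1},
    {"travel": [0,0,15],"delta_rot": [0,0,0],"fingers": 1},
    {"travel": [0,0,6],"delta_rot": [0,0,0],"fingers": 1},
    {"travel": [0,0,0],"delta_rot": [0,0,0],"fingers": 1}
  ]
}}

```text
clock: 10.88
eef_pos: [572.6, -166.1, 4.3]
eef_rot: [-3.141, 0.001, 3.062]
wrist_force: [-0.3, 0.1, -0.3]
finger_gap: 0.5
```

```bash
python3 chk.py w7
```

```text
10.875 [ 572.6 -166.1    4.3] [-0.3  0.1 -0.3] 0.4715302423069465
bar [296, 224, 216, 31, 6524] rect [579.8 -62.5] [150.8  22.7] x/y 0.08 ylim -138.0 12.0 zmax 42.8
t range -93.2 [-92.5 -21.5  49.5]
finger zmin 27.7 y [-177.1 -152.8] x [561.3 564.3]
```

View pics/w7.png

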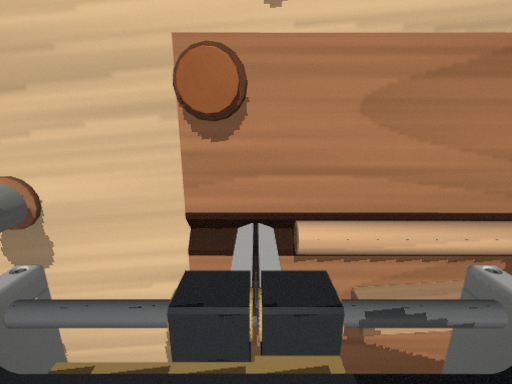

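The fingers are at (255,240), in line with the bar's end at (296,238). I now push along the groove.

>>> {"name": "send_rows", "arguments": {
  "plan": [
    {"travel": [0,5.5,0],"delta_rot": [0,0,0],"fingers": 1},
    {"travel": [0,5.5,0],"delta_rot": [0,0,0],"fingers": 1},
    {"travel": [0,5.5,0],"delta_rot": [0,0,0],"fingers": 1},
    {"travel": [0,5.5,0],"delta_rot": [0,0,0],"fingers": 1},
    {"travel": [0,5.5,0],"delta_rot": [0,0,0],"fingers": 1},
    {"travel": [0,5.5,0],"delta_rot": [0,0,0],"fingers": 1},
    {"travel": [0,5.5,0],"delta_rot": [0,0,0],"fingers": 1},
    {"travel": [0,5.5,0],"delta_rot": [0,0,0],"fingers": 1},
    {"travel": [0,5.5,0],"delta_rot": [0,0,0],"fingers": 1},
    {"travel": [0,5.5,0],"delta_rot": [0,0,0],"fingers": 1},
    {"travel": [0,5.5,0],"delta_rot": [0,0,0],"fingers": 1},
    {"travel": [0,5.5,0],"delta_rot": [0,0,0],"fingers": 1},
    {"travel": [0,5.5,0],"delta_rot": [0,0,0],"fingers": 1},
    {"travel": [0,5.5,0],"delta_rot": [0,0,0],"fingers": 1},
    {"travel": [0,5.5,0],"delta_rot": [0,0,0],"fingers": 1},
    {"travel": [0,0,0],"delta_rot": [0,0,0],"fingers": 1}
  ]
}}

```text
clock: 12.92
eef_pos: [578.9, -83.4, 3.9]
eef_rot: [3.142, 0.0, 3.062]
wrist_force: [0.1, 0.2, -0.8]
finger_gap: 0.2
```

```bash
python3 chk.py w8
```

```text
12.925 [578.9 -83.4   3.9] [ 0.1  0.2 -0.8] 0.17083488912199069
bar [273, 225, 239, 31, 7071] rect [585.7   9.1] [160.7  22.9] x/y 0.085 ylim -70.0 89.0 zmax 42.9
t range -26.3 [-23.2  54.9 131.3]
finger zmin 27.0 y [-94.5 -70.3] x [567.6 570.8]
```

>>> {"name": "send_rows", "arguments": {
  "plan": [
    {"travel": [0,3,0],"delta_rot": [0,0,0],"fingers": 1},
    {"travel": [0,3,0],"delta_rot": [0,0,0],"fingers": 1},
    {"travel": [0,3,0],"delta_rot": [0,0,0],"fingers": 1},
    {"travel": [0,1,0],"delta_rot": [0,0,0],"fingers": 1},
    {"travel": [0,1,0],"delta_rot": [0,0,0],"fingers": 1},
    {"travel": [0,1,0],"delta_rot": [0,0,0],"fingers": 1}
  ]
}}

```text
clock: 13.72
eef_pos: [579.9, -71.9, 3.9]
eef_rot: [-3.142, 0.0, 3.062]
wrist_force: [-0.1, -0.5, -0.1]
finger_gap: 0.2
```

>>> {"name": "send_rows", "arguments": {
  "plan": [
    {"travel": [0,0.7,0],"delta_rot": [0,0,0],"fingers": 1}
  ]
}}

```text
clock: 13.85
eef_pos: [579.9, -71.2, 3.8]
eef_rot: [-3.142, -0.0, 3.062]
wrist_force: [-0.8, -0.6, 0.2]
finger_gap: 0.6
```

>>> {"name": "send_rows", "arguments": {
  "plan": [
    {"travel": [0,0.7,0],"delta_rot": [0,0,0],"fingers": 1}
  ]
}}

```text
clock: 13.98
eef_pos: [580.0, -70.5, 3.9]
eef_rot: [-3.142, 0.0, 3.062]
wrist_force: [-0.2, -0.4, -0.4]
finger_gap: 0.4
```

>>> {"name": "send_rows", "arguments": {
  "plan": [
    {"travel": [0,0.6,0],"delta_rot": [0,0,0],"fingers": 1}
  ]
}}

```text
clock: 14.1
eef_pos: [580.0, -69.9, 3.9]
eef_rot: [-3.142, 0.0, 3.062]
wrist_force: [-0.2, 1.2, 0.2]
finger_gap: 0.5
```

>>> {"name": "send_rows", "arguments": {
  "plan": [
    {"travel": [0,0.7,0],"delta_rot": [0,0,0],"fingers": 1}
  ]
}}

```text
clock: 14.22
eef_pos: [580.1, -69.1, 3.8]
eef_rot: [-3.142, -0.0, 3.062]
wrist_force: [-0.0, -0.3, -0.2]
finger_gap: 0.8
```

>>> {"name": "send_rows", "arguments": {
  "plan": [
    {"travel": [0,0.7,0],"delta_rot": [0,0,0],"fingers": 1}
  ]
}}

```text
clock: 14.35
eef_pos: [580.1, -68.8, 3.9]
eef_rot: [-3.141, 0.0, 3.062]
wrist_force: [-0.4, -6.7, 0.4]
finger_gap: 0.1
```

```bash
python3 chk.py w9; python3 - <<'E'
from h import *
print(manip.read_state()["wrist_force"],manip.read_state()["eef_pos"])
a=cv2.imread("pics/w9.png")[180:280,212:512]; cv2.imwrite("pics/w9c.png",cv2.resize(a,None,fx=2.6,fy=2.6,interpolation=cv2.INTER_CUBIC))
E
```

```text
14.35 [580.1 -68.8   3.9] [-0.4 -6.7  0.4] 0.09945568271224967
bar [273, 225, 239, 40, 7199] rect [588.4  27. ] [167.9  27.7] x/y 0.097 ylim -56.0 109.0 zmax 42.9
t range -11.6 [ -8.5  71.2 150.2]
finger zmin 27.3 y [-79.8 -55.6] x [568.8 571.9]
[ 0.13152327 -4.05877394  0.57321965] [580.13262396 -68.83949734   3.88554884]
```

The force rises to about -7 N in y and the motion stops, so the bar has met the stop. I give one small confirming nudge, then retreat.

>>> {"name": "send_rows", "arguments": {
  "plan": [
    {"travel": [0,0.6,0],"delta_rot": [0,0,0],"fingers": 1}
  ]
}}

```text
clock: 14.52
eef_pos: [580.2, -68.8, 3.9]
eef_rot: [-3.14, 0.0, 3.062]
wrist_force: [-0.4, -10.2, -0.0]
finger_gap: 0.4
```

>>> {"name": "send_rows", "arguments": {
  "plan": [
    {"travel": [0,-4,0],"delta_rot": [0,0,0],"fingers": 1},
    {"travel": [0,-12,0],"delta_rot": [0,0,0],"fingers": 1},
    {"travel": [0,0,-30],"delta_rot": [0,0,0],"fingers": 1},
    {"travel": [0,0,-50],"delta_rot": [0,0,0],"fingers": 1},
    {"travel": [0,0,-50],"delta_rot": [0,0,0],"fingers": 1},
    {"travel": [0,30,0],"delta_rot": [0,0,0],"fingers": 1},
    {"travel": [0,30,0],"delta_rot": [0,0,0],"fingers": 1},
    {"travel": [0,0,0],"delta_rot": [0,0,0],"fingers": 1}
  ]
}}

```text
clock: 15.52
eef_pos: [583.7, -23.1, 133.9]
eef_rot: [3.141, 0.0, 3.064]
wrist_force: [0.3, 0.0, -0.7]
finger_gap: 0.5
```

```bash
python3 chk.py w10; python3 - <<'E'
from h import *
c=camera("side")
for t in ("bar","billet","thumb_plane","rosin"): print(t,[(np.round(w(c,d["at"])).tolist(),round(d["confidence"],2)) for d in tip_of(t,"side")][:3])
E
```

```text
15.525 [583.7 -23.1 133.9] [ 0.3  0.  -0.7] 0.4935416409381344
bar [226, 183, 158, 24, 3017] rect [589.9  33.2] [180.2  27.7] x/y 0.095 ylim -56.0 123.0 zmax 43.1
t range -11.6 [ -9.1  80.3 166.5]
finger zmin 159.2 y [-33.9 -10. ] x [572.4 575. ]
bar [([320.0, -131.0, 11.0], 0.97), ([324.0, 131.0, 13.0], 0.63), ([588.0, 24.0, 30.0], 0.54)]
billet [([632.0, -39.0, 29.0], 0.61), ([680.0, 96.0, 22.0], 0.52)]
thumb_plane [([681.0, 98.0, 25.0], 0.59)]
rosin [([464.0, -190.0, 23.0], 0.45)]
```

View pics/w10.png

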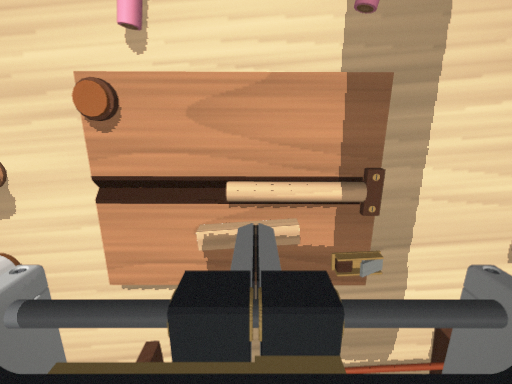

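The wrist view shows the bar in the groove from (227,191) to the stop face at (362,192) with no gap, and the billet, plane and rosin in place.

```bash
python3 -c "
from cell import manip
print(manip.sign_off(), manip.read_state()['clock'])"
```

```text
the job is handed in; nothing more can be done
the job is handed in; nothing more can be done
```

The bar is in the V-groove with its end against the stop, and the job was handed in at about 16 s of the 42 s allowed; the hand-in gives no verdict. I rolled it in with both open fingers, then pushed it along the groove with the shut fingers until the stop resisted at about 10 N with no further movement. I then lifted clear, so the gripper was touching nothing.

**Last checks:**
- **Bar:** its top is at z≈43 mm, matching the seated height. It runs from y≈-56 to about 103 mm, its end shows no gap to the stop in the wrist view, and the network puts its middle at (588, 24, 30) mm.
- **Other things on the board:** billet, thumb plane and rosin were found within about 5 mm of their first positions, about the accuracy of the network.
- **Not measured:** I did not read the roll angle directly; I infer it from about 65 mm of travel over the deck. I did not measure the bench things again; no move went near them.

**What disagreed:**
- **Fingertips:** `manip.tip_reach` says they are 19 mm ahead of the TCP, but two cameras put them about 25–30 mm behind it. My first push passed over the bar without touching it, so I worked from the camera measurement after that.
- **Look-alikes:** the network ranked the pink rods above the bar in the last check, and I ignored them.

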